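Shut and fasten the dust extractor's filter hatch

TASK

The gold dust has been emptied from the little bench extractor and its filter hatch left open. Swing the hatch shut, line up the wing of its captive quarter-turn stud with the slot below, press it down by feel until it bottoms and turn it a quarter turn clockwise, so that it springs up into its catch and holds the hatch closed on its gasket when you let go. Never force the stud against its receptacle (20 N at most on top of its spring), and leave the things lying around where they are.

Things in the scene. Friction and masses are not known exactly. Their poses are not given: they have to be found in the camera images.
- extractor: the bench dust extractor: a fixed grey metal casing 230 (x) x 240 (y) x 95 mm. Origin: centre of its underside; -x is its front (robot) side. The hatch lies over the left part of its top, middle line 40 mm to the left (+y) of the origin; in the well's mouth sits the stud's steel receptacle, a slotted bridge (slot 27 x 8.6 mm, front to back) whose height is adjustable and not known
- hatch_hinge (a point): middle of the hatch's hinge line, 85 mm behind the extractor's origin and 102 mm up, fixed to the casing; the hinge line runs along the extractor's y
- hatch_front (a point): point on the upper face of the hatch, on its middle line, 165 mm from the hinge line. The hatch is an aluminium plate 172 (hinge to front) x 140 x 4 mm with a 6 mm high lip at its front edge. The hinge is stiff: it stays where put and needs only 1 to 2 N at the front to swing down
- hatch (a joint): opening angle of the hatch (rad): 0 shut, grows as the front rises. Over the last 4 mm at the front it squeezes a gasket (2 to 5 N); let go unfastened, it stands about 2 to 3 mm open at the front
- stud_wing (a point): centre of the wing of the captive stud, on the stud's axis. The wing is a steel plate 32 long (this point's x) x 9 thick (y) x 24 mm tall (z), gripped across its thickness; it stands on a flange 21 mm across and 3 mm thick, its underside 21 mm above the hatch when the stud is up (this point is then 36 mm above the hatch's upper face)
- stud_press (a joint): how far the stud is pressed down against its spring (m): 0 up (5 N), 500 N/m. It meets the bridge of the receptacle below; in line with the slot it goes in and is free to turn in the last 1.5 mm before its tail touches the receptacle's floor, which lies somewhere between 12 and 18.5 mm (11 to 15 N, then solid): feel for it. Fastened, it has sprung back up some 4.5 mm from there
- stud_turn (a joint): angle of the stud (rad), clockwise from above positive: 0 with wing and tail in line with the slot (front to back of the extractor), 1.57 with the wing across. The tail enters the slot within about 0.1 of 0; the catch lies at 1.57 (within about 0.15), with a solid stop a little beyond, at about 1.7
- stud: the whole stud; origin on its axis, 36 mm below stud_wing; x along the wing, z up along the axis, which is square to the hatch, 125 mm from the hinge line on the hatch's middle line. Its tail, a cross bar 24 x 6 x 5 mm under the hatch, lies in line with the wing and enters the slotted receptacle in the casing below
- brush: brass brush with a wooden handle, 13 x 200 x 24 mm, lying on the extractor's top to the right of the hatch; bystander
- dust_tin: open whitish tin, 58 mm across, 46 mm high, beside the extractor; origin under its centre; bystander
- bur_block: orange bur holder with burs, 105 x 215 x 54 mm, to the left; bystander
- work_hammer: hammer, 216 mm long, to the left; bystander
- small_carton: small brown carton 46 x 71 x 28 mm, to the right; bystander
- screw_jar: small white jar with a black cap, 41 mm across, 34 mm high, to the right; bystander
- steel_block: steel bench block 56 x 56 x 31 mm, to the right; bystander

How it is judged (in metres and radians):
On the way, in this order (a step that is already met when the one before it is completed fails the run):
1. the hatch is lowered (value of joint hatch below 0.08 rad), for 0.05 s.
2. the stud's tail is pressed into the slot of the receptacle (value of joint hatch below 0.03 rad and value of joint stud_press above 0.01 m and value of joint stud_turn below 0.6 rad).
At the end, for the whole second after the job is handed in: hatch shut (within 0.012 rad, about 2 mm at its front), the stud turned a quarter turn clockwise (1.40 to 1.75 rad) and sprung back up into its catch (6.5 to 15 mm down), at rest and let go (value of joint hatch below 0.012 rad and value of joint stud_turn between 1.4 and 1.75 rad and value of joint stud_press between 0.0065 and 0.015 m and velocity of joint stud_turn between -0.1 and 0.1 rad/s); the robot touches nothing.
It fails at once if the stud is driven against its receptacle with more than 20 N (contact force between stud and extractor above 20 N).
It fails at once if a bystander is shifted by more than 30 mm (distance of any of brush, dust_tin, bur_block, work_hammer, small_carton, screw_jar, steel_block from where it was at the start of the episode above 0.03 m).
It also fails if it takes over 70 s, if anything falls off the work surface, if the arm or the gripper's body presses on something with over 40 N, if the wrist force passes 120 N, or if a joint passes its speed limit or range.

ROBOT

A 6-joint arm with a two-finger parallel gripper is mounted at the origin on a cart in front of the work surface, level with it; the furniture and walls round the work are solid. World frame = base frame: x ahead of the robot, y to its left, z up, the work surface at z = 0. Lengths are in mm, angles in rad, forces in N, time in s.
With the tool pointing down it reaches from about 400 to 925 mm from the base axis. Payload 12.5 kg.
Tool frame: the origin (TCP) lies between the finger pads; the fingertips stand 14 mm ahead of it and the grasp point (between the pads) lies 5 mm behind it; x points along the fingers, y is the direction in which the jaws open and shut, and the axes are right-handed (so a half turn about x gives the same grasp; the last joint's range is limited). The gripper opens to 95 mm and grips with 3 to 60 N. Pads are 20 mm wide; open, the fingers measure 119 mm over their backs; the gripper's body (75 mm by 180 mm) begins 59 mm behind the grasp point.
Start: joints at [-1.426, 0.491, 1.559, -0, 1.092, -0.106], TCP at [155.134, -605.457, 228.661] pointing down, gripper open.
Joint ranges: [-3.1, 3.1], [-0.84, 2.19], [0.05, 2.79], [-1.13, 4.28], [0.06, 2.93], [-2.69, 2.69]. Speed limits (rad/s): [2.22, 2.22, 2.79, 3.14, 3.14, 3.14].

INTERFACE

Orientations are given as [roll, pitch, yaw] about the fixed x, y, z axes, in that order (R = Rz(yaw) Ry(pitch) Rx(roll)).
In Python, from cell import env, cams gives the robot as it stands.
- The arm moves only by the tool carry_out, never from a script. Its arguments are lists of equal length, an entry for each row: "grip": the closure, from -1 (fully open) to 1 (shut); "linear": the shift along the tool's x, y, z scaled (see below), a list of three; "turn": the turn about the tool's x scaled (see below). In form: {"grip": [grip, ...], "linear": [[tx, ty, tz], ...], "turn": [turn, ...]}. A call has 1 to 5 rows; each row shifts and turns the commanded pose from where the row before left it, along the tool's axes as they then stand; what a row does not reach is not made up. The controller multiplies each number of a shift by 0.5 m and each number of a turn by 180 degrees. A row lasts 1/10 s, in which the tool goes at most 50 mm and 8.59 degrees, less where a joint would pass 70% of its speed; a pose out of reach is approached as far as the arm can. A call with a number of a shift or a turn outside -1 to 1 is refused whole. A call with a gripper value outside its range is refused whole. The fingers move at their own pace and stop on an object; the grip force is fixed at half the most. Time passes only in rows, so rows that do not move let the fingers close. It gives the time, the measured TCP pose, the force and the opening at its end, in the units of the state.
- env.state(): the state, without advancing time (a new reading comes with each control period).
- cams.read_camera(name): name is "scene" or "top"; returns the picture (384x512x3 uint8, blue, green, red); there is no depth.
- cams.camera_info(name): a dict with "fx", "fy", "cx", "cy" (pixels), "view" (4x4, takes a point from world to camera coordinates). Camera axes: x right, y down, z forward; pixel columns grow to the right and rows downward; lengths in mm; the calibration is good to about 2 mm. A picture is of the moment at which its call begins. camera_info takes no time and is no camera call.
- env.job_done(): hands the job in, once; it reports no verdict.
The state is a dict: "t": time; "joints": joint angles; "qvel": joint speeds; "tau": joint torques, N m; "eef_pos": TCP position; "tcp_rot": TCP orientation; "ft_force": force on the tool from outside, world axes, zero at the start; "moment": the same for the moment, N m; "opening": opening from 0.0 (shut) to 1.0 (fully open).
Only numpy, scipy, OpenCV 4.12 (cv2) and the standard library are available. Lean on these libraries where they do the work, as an engineer would, in place of code of your own. Each camera call takes 0.05 s, during which the arm holds its last target. There are 200 camera calls.

## Working session

There is one attempt and no reset: what is moved stays moved. The work goes in short steps, Python scripts to look and compute and a tool call to move; the robot and the scene stay as the last step left them, time stands still between calls to the robot, and variables do not carry over. Pictures are saved under pics/ and viewed, about 8 in all and at most 12, crops included, and the job is handed in when it is done.

Besides the shell and the picture viewer there is one more tool, called after "Request:" as name([rows], argument=value, ...), one row to a line, values as JSON. carry_out: Moves the arm, as the interface text tells. Shifts and turns lie within -1 to 1; 1 stands for 0.5 m of shift or 180 degrees of turn. Its arguments: {"type":"object","properties":{"grip":{"type":"array"},"linear":{"type":"array"},"turn":{"type":"array"}},"required":["grip","linear","turn"]}

```bash
ls; mkdir -p pics; python3 - <<'E'
from cell import env,cams
import cv2,numpy as np
np.set_printoptions(precision=3,suppress=True)
print(env.state())
for n in("scene","top"):
    cv2.imwrite(f"pics/{n}0.png",cams.read_camera(n)); i=cams.camera_info(n)
    V=np.array(i["view"]);print(n,i["fx"],i["fy"],i["cx"],i["cy"],V,-V[:3,:3].T@V[:3,3])
E
```

```text
pics
{'t': 0.0, 'joints': array([-1.426,  0.492,  1.559, -0.   ,  1.092, -0.106]), 'qvel': array([ 0.002, -0.001, -0.001,  0.001,  0.001,  0.001]), 'tau': array([  0.001, -61.265, -25.818,   0.069,   0.048,  -0.   ]), 'eef_pos': array([ 155.09 , -605.206,  228.053]), 'tcp_rot': array([-1.653,  1.57 ,  1.739]), 'ft_force': array([ 0.353, -0.939,  0.226]), 'moment': array([ 0.013, -0.001, -0.035]), 'opening': 1.002092699723165}
scene 348.31729020958136 348.31729020958136 255.33339314175194 188.51328589162733 [[ -0.814  -0.581   0.009 476.335]
 [ -0.389   0.532  -0.752 255.999]
 [  0.432  -0.616  -0.659 941.347]
 [  0.      0.      0.      1.   ]] [ 80.22  720.259 808.306]
top 455.80306308164 455.80306308164 257.4168412372726 193.13445834975303 [[   0.028   -1.       0.001   25.09 ]
 [  -0.987   -0.028   -0.157  577.152]
 [   0.157    0.003   -0.988 1254.417]
 [   0.       0.       0.       1.   ]] [ 372.615   37.01  1329.317]
```

View pics/scene0.png

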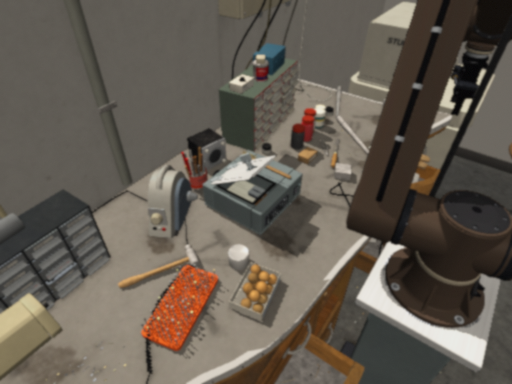

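View pics/top0.png

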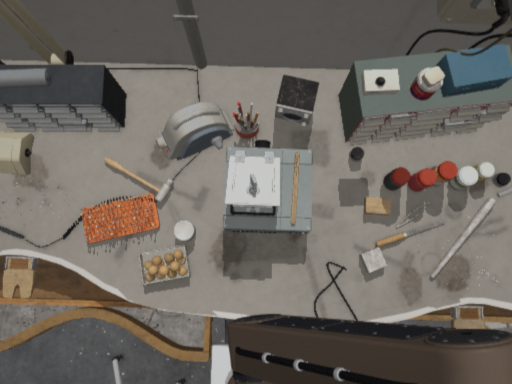

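```bash
python3 - <<'E'
import cv2,numpy as np
a=cv2.imread("pics/top0.png")[135:245,210:325]; b=cv2.imread("pics/scene0.png")[140:240,195:310]
a=cv2.resize(a,(575,550),interpolation=cv2.INTER_CUBIC); b=cv2.resize(b,(575,500),interpolation=cv2.INTER_CUBIC)
cv2.imwrite("pics/ca.png",a);cv2.imwrite("pics/cb.png",b)
E
```

```text
(no output)
```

View pics/ca.png

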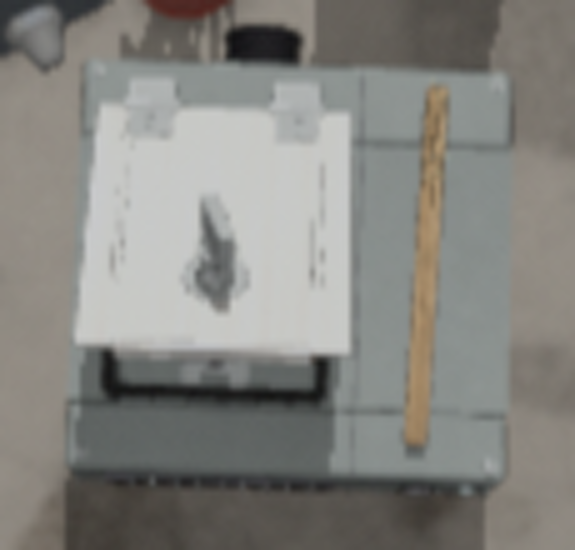

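View pics/cb.png

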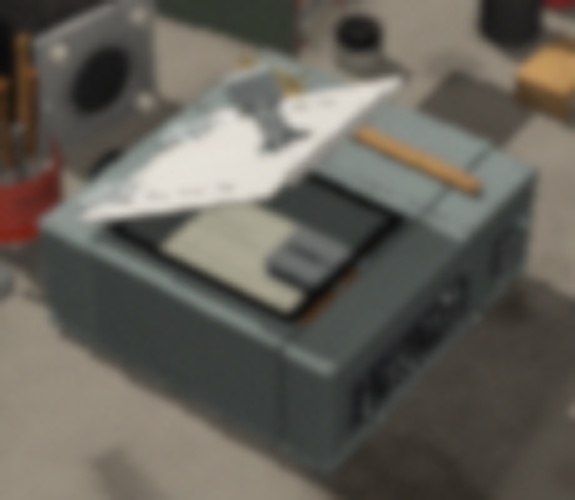

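```bash
cat > h.py <<'E'
from cell import env,cams
import cv2,numpy as np
np.set_printoptions(precision=3,suppress=True)
def ray(n,p):
    i=cams.camera_info(n);V=np.array(i["view"]);R=V[:3,:3]
    d=R.T@np.array([(p[0]-i["cx"])/i["fx"],(p[1]-i["cy"])/i["fy"],1]);return -R.T@V[:3,3],d/np.linalg.norm(d)
def plane(n,p,z):
    o,d=ray(n,p);return o+d*(z-o[2])/d[2]
def tri(pt,ps):
    A=np.zeros((3,3));b=np.zeros(3);L=[ray("top",pt),ray("scene",ps)]
    for o,d in L:
        M=np.eye(3)-np.outer(d,d);A+=M;b+=M@o
    x=np.linalg.solve(A,b);return x,[np.linalg.norm((np.eye(3)-np.outer(d,d))@(x-o)) for o,d in L]
def proj(n,P):
    i=cams.camera_info(n);V=np.array(i["view"]);c=V[:3,:3]@P+V[:3,3];return np.array([i["fx"]*c[0]/c[2]+i["cx"],i["fy"]*c[1]/c[2]+i["cy"]])
ct=lambda x,y:(x/5+210-.4,y/5+135-.4); cs=lambda x,y:(x/5+195-.4,y/5+140-.4)
E
python3 - <<'E'
from h import *
for n,p in dict(BL=(85,63),BR=(510,73),FR=(502,470),FL=(70,463)).items(): print(n,plane("top",ct(*p),95))
print("hinge",plane("top",ct(98,105),102),plane("top",ct(350,112),102))
print("FL",tri(ct(78,345),cs(275,195)),"FR",tri(ct(350,353),cs(400,80)))
print("wingtopish",tri(ct(213,225),cs(252,85)))
print("brush",plane("top",ct(438,88),119),plane("top",ct(415,440),119))
E
```

```text
BL [695.43 130.84  95.  ]
BR [ 696.484 -105.975   95.   ]
FR [ 475.187 -103.803   95.   ]
FL [472.317 130.272  95.   ]
hinge [669.948 122.199 102.   ] [669.969 -17.049 102.   ]
FL (array([522.677, 120.564, 192.547]), [np.float64(1.406389065458501), np.float64(1.4063890654584852)]) FR (array([525.236, -15.167, 190.206]), [np.float64(1.291450165582404), np.float64(1.2914501655823658)])
wingtopish (array([585.588,  55.12 , 201.956]), [np.float64(0.1214238128218561), np.float64(0.12142381282150712)])
brush [680.647 -64.011 119.   ] [487.848 -54.604 119.   ]
```

```bash
python3 - <<'E'
from h import *
from scipy.spatial.transform import Rotation as Ro
s=env.state();R=Ro.from_euler('xyz',s['tcp_rot']).as_matrix();print(R, np.degrees(np.arctan2(R[1,1],R[0,1])))
E
```

```text
[[-0.     0.248 -0.969]
 [ 0.001 -0.969 -0.248]
 [-1.    -0.001 -0.   ]] -75.6310535368027
```

Request:
carry_out([
  [-0.0084, -0.0545, -0.0527],
  [-0.0084, -0.0545, -0.0527],
  [-0.0084, -0.0545, -0.0527],
  [-0.0084, -0.0545, -0.0527],
  [-0.0084, -0.0545, -0.0527],
], grip=[-1, -1, -1, -1, -1], turn=[0, 0, 0, 0, 0])

```text
t: 0.6
eef_pos: [249.4, -439.3, 249.6]
tcp_rot: [-1.452, 1.57, 1.94]
ft_force: [0.7, -0.9, 0.3]
opening: 1.005
```

Request:
carry_out([
  [-0.0084, -0.0545, -0.0527],
  [-0.0084, -0.0545, -0.0527],
  [-0.0084, -0.0545, -0.0527],
  [-0.0084, -0.0545, -0.0527],
  [-0.0084, -0.0545, -0.0527],
], grip=[-1, -1, -1, -1, -1], turn=[0, 0, 0, 0, 0])

```text
t: 1.1
eef_pos: [343.2, -274.6, 270.7]
tcp_rot: [-0.927, 1.571, 2.465]
ft_force: [0.5, -0.8, -0.5]
opening: 0.999
```

Request:
carry_out([
  [0, -0.0545, -0.0527],
  [0, -0.0545, -0.0527],
  [0, -0.0545, -0.0527],
  [0, -0.0545, -0.0527],
  [0, -0.0545, -0.0527],
], grip=[-1, -1, -1, -1, -1], turn=[0, 0, 0, 0, 0])

```text
t: 1.6
eef_pos: [437.0, -109.9, 270.6]
tcp_rot: [0.385, 1.571, -2.506]
ft_force: [0.2, 0.1, 0.3]
opening: 1.001
```

Request:
carry_out([
  [0, -0.0545, -0.0527],
  [0, -0.0545, -0.0527],
  [0, -0.0545, -0.0527],
  [0, -0.0545, -0.0527],
  [0, -0.0545, -0.0527],
], grip=[-1, -1, -1, -1, -1], turn=[0, 0, 0, 0, 0])

```text
t: 2.1
eef_pos: [530.8, 54.9, 270.4]
tcp_rot: [0.103, 1.57, -2.788]
ft_force: [0.3, -0.5, 0.8]
opening: 1.001
```

Request:
carry_out([
  [0, 0, 0],
  [0, 0, 0],
  [0, 0, 0],
  [0, 0, 0],
  [0, 0, 0],
], grip=[-1, -1, -1, -1, -1], turn=[-0.046, -0.046, -0.046, -0.046, -0.046])

```text
t: 2.6
eef_pos: [530.2, 53.3, 270.3]
tcp_rot: [-0.838, 1.57, -3.001]
ft_force: [-1.0, -0.4, 0.9]
opening: 1.002
```

Request:
carry_out([
  [0, 0, 0],
  [0, 0, 0],
  [0, 0, 0],
  [0, 0, 0],
  [0, 0, 0],
], grip=[-1, -1, -1, -1, -1], turn=[-0.046, -0.046, -0.046, -0.046, -0.046])

```text
t: 3.1
eef_pos: [530.2, 53.3, 270.3]
tcp_rot: [-1.538, 1.57, -2.977]
ft_force: [0.9, -0.4, 0.2]
opening: 1.002
```

Request:
carry_out([
  [0, 0, 0],
  [0, 0, 0],
  [0, 0, 0],
  [0, 0, 0],
  [0, 0, 0],
], grip=[-1, -1, -1, -1, -1], turn=[-0.046, -0.046, -0.046, -0.046, -0.046])

```text
t: 3.6
eef_pos: [530.2, 53.3, 270.3]
tcp_rot: [-2.278, 1.57, -2.995]
ft_force: [0.3, 0.4, 0.2]
opening: 1.0
```

Request:
carry_out([
  [0, 0, 0],
  [0, 0, 0],
  [0, 0, 0],
  [0, 0, 0],
  [0, 0, 0],
], grip=[-1, -1, -1, -1, -1], turn=[-0.046, -0.046, -0.046, -0.046, -0.046])

```text
t: 4.1
eef_pos: [530.2, 53.3, 270.3]
tcp_rot: [-3.002, 1.57, -2.997]
ft_force: [-0.3, 0.0, 0.1]
opening: 1.005
```

```bash
cat >> h.py <<'E'
from scipy.spatial.transform import Rotation as Ro
def st():
    s=env.state();R=Ro.from_euler('xyz',s['tcp_rot']).as_matrix()
    print("t",s['t'],"pos",s['eef_pos'],"head",np.degrees(np.arctan2(R[1,1],R[0,1])),"j",s['joints'],"F",s['ft_force'],"M",s['moment'],"op",s['opening']);print(R)
E
python3 -c "
from h import *
st()"
```

```text
t 4.1 pos [530.229  53.271 270.335] head 90.31029315383721 j [-0.024  0.317  1.728 -0.     1.097 -1.6  ] F [-0.256  0.009  0.083] M [ 0.073 -0.154 -0.013] op 1.0050152825322627
[[-0.001 -0.005  1.   ]
 [-0.     1.     0.005]
 [-1.    -0.    -0.001]]
```

Request:
carry_out([
  [0.04, 0, 0],
  [0.04, 0, 0],
  [0.03, 0, 0],
  [0.02, 0, 0],
  [0.02, 0, 0],
], grip=[-1, -1, -1, -1, -1], turn=[0, 0, 0, 0, 0])

```text
t: 4.6
eef_pos: [530.5, 53.3, 195.1]
tcp_rot: [-0.563, 1.571, -0.564]
ft_force: [1.0, -0.3, -0.3]
opening: 0.998
```

Request:
carry_out([
  [0.014, 0, 0],
  [0.014, 0, 0],
  [0.014, 0, 0],
  [0.014, 0, 0],
  [0.014, 0, 0],
], grip=[-1, -1, -1, -1, -1], turn=[0, 0, 0, 0, 0])

```text
t: 5.1
eef_pos: [530.4, 53.3, 160.2]
tcp_rot: [-0.641, 1.571, -0.642]
ft_force: [-0.5, 0.3, 1.4]
opening: 0.998
```

Request:
carry_out([
  [0.014, 0, 0],
  [0.014, 0, 0],
  [0.014, 0, 0],
  [0.014, 0, 0],
  [0.01, 0, 0],
], grip=[-1, -1, -1, -1, -1], turn=[0, 0, 0, 0, 0])

```text
t: 5.6
eef_pos: [530.3, 53.3, 126.9]
tcp_rot: [-2.951, 1.57, -2.952]
ft_force: [-1.3, -1.7, 1.4]
opening: 0.998
```

```bash
python3 - <<'E'
from h import *
st()
a=cams.read_camera("top");b=cams.read_camera("scene");cv2.imwrite("pics/t1.png",a)
cv2.imwrite("pics/m1.png",np.hstack([cv2.resize(a[135:245,210:325],None,fx=3.4,fy=3.4,interpolation=2),cv2.resize(b[140:250,195:310],None,fx=3.4,fy=3.4,interpolation=2)]))
E
```

```text
t 5.6 pos [530.257  53.265 126.885] head 89.9693327472114 j [-0.024  0.494  1.891 -0.     0.757 -1.594] F [-1.348 -1.657  1.394] M [ 0.114 -0.079  0.032] op 0.997943155590719
[[-0.001  0.001  1.   ]
 [-0.     1.    -0.001]
 [-1.    -0.    -0.001]]
```

View pics/m1.png

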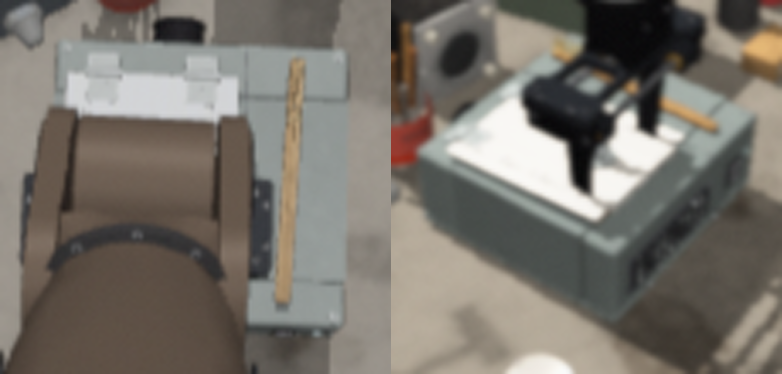

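The hatch is almost shut under the open fingers, which straddle the stud. I'll press on towards the gasket.

Request:
carry_out([
  [0.004, 0, 0],
  [0.004, 0, 0],
  [0.003, 0, 0],
  [0, 0, 0],
  [0, 0, 0],
], grip=[-1, -1, -1, -1, -1], turn=[0, 0, 0, 0, 0])

```text
t: 6.2
eef_pos: [530.5, 53.3, 122.2]
tcp_rot: [-0.312, 1.571, -0.313]
ft_force: [0.3, -0.2, -0.4]
opening: 1.0
```

Request:
carry_out([
  [0.004, 0, 0],
  [0.002, 0, 0],
  [0, 0, 0],
  [0, 0, 0],
], grip=[-1, -1, -1, -1], turn=[0, 0, 0, 0])

```text
t: 6.6
eef_pos: [530.5, 53.3, 119.2]
tcp_rot: [-0.383, 1.571, -0.384]
ft_force: [-0.0, 0.1, 2.8]
opening: 1.0
```

Request:
carry_out([
  [-0.08, 0, 0],
  [-0.1, 0, 0],
  [-0.02, -0.09, 0],
  [0, -0.1, 0],
  [0, -0.1, 0],
], grip=[-1, -1, -1, -1, -1], turn=[0, 0, 0, 0, 0])

```text
t: 7.1
eef_pos: [530.2, -93.0, 219.7]
tcp_rot: [-0.352, 1.569, -0.351]
ft_force: [1.1, -0.3, -0.3]
opening: 1.001
```

Request:
carry_out([
  [0, -0.1, 0],
  [0, -0.05, 0],
], grip=[-1, -1], turn=[0, 0])

```text
t: 7.3
eef_pos: [530.0, -170.1, 218.9]
tcp_rot: [-1.271, 1.57, -1.273]
ft_force: [0.3, 0.6, -0.3]
opening: 1.0
```

```bash
python3 - <<'E'
from h import *
st()
a=np.mean([cams.read_camera("top") for _ in range(3)],0).astype(np.uint8);b=cams.read_camera("scene");cv2.imwrite("pics/t2.png",a);cv2.imwrite("pics/s2.png",b)
cv2.imwrite("pics/m2.png",np.hstack([cv2.resize(a[150:220,220:280],(400,467),interpolation=2),cv2.resize(b[140:210,210:270],(400,467),interpolation=2)]))
E
```

```text
t 7.3 pos [ 529.972 -170.131  218.941] head 89.84402114748225 j [-0.429  0.404  1.74  -0.     0.996 -1.997] F [ 0.257  0.594 -0.33 ] M [ 0.072 -0.134 -0.014] op 1.0003808288694722
[[ 0.     0.003  1.   ]
 [-0.001  1.    -0.003]
 [-1.    -0.001  0.   ]]
```

View pics/m2.png

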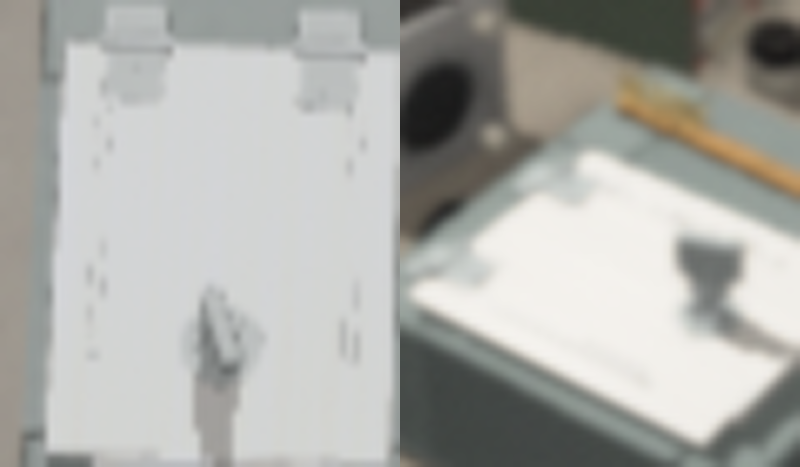

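```bash
python3 - <<'E'
from h import *
f=lambda x,y:(x/6.667+220-.43,y/6.667+150-.43)
for p in((210,290),(235,370),(222,330)):print(plane("top",f(*p),153))
# hatch: hinge corners, left edge
g=lambda x,y:(x/6.667+210-.43,y/6.667+140-.43)
print("scene wing top ends",plane("scene",g(278,240),153),plane("scene",g(342,243),153))
print("left/edge back",plane("top",f(67,44),104),plane("top",f(50,420),104),plane("top",f(393,44),104))
E
```

```text
[558.856  57.718 153.   ]
[527.533  46.998 153.   ]
[543.156  52.543 153.   ]
scene wing top ends [554.009  67.175 153.   ] [529.683  52.014 153.   ]
left/edge back [667.886 120.843 104.   ] [511.413 121.801 104.   ] [671.746 -13.927 104.   ]
```

Request:
carry_out([
  [0.01, 0.0893, 0.0056],
  [0.01, 0.0893, 0.0056],
  [0.01, 0.0893, 0.0056],
  [0.01, 0.0893, 0.0056],
  [0.01, 0.0893, 0.0056],
], grip=[-1, -1, -1, -1, -1], turn=[0, 0, 0, 0, 0])

```text
t: 8.0
eef_pos: [543.7, 59.9, 194.0]
tcp_rot: [0.856, 1.571, 0.857]
ft_force: [0.5, -0.0, 0.4]
opening: 0.996
```

Request:
carry_out([
  [0, 0, 0],
  [0, 0, 0],
  [0, 0, 0],
  [0, 0, 0],
], grip=[-1, -1, -1, -1], turn=[-0.046, -0.046, 0, 0])

```text
t: 8.4
eef_pos: [544.0, 57.4, 194.2]
tcp_rot: [2.777, 1.571, 3.062]
ft_force: [0.3, -0.5, 0.4]
opening: 0.998
```

```bash
python3 -c "
from h import *
st()"
```

```text
t 8.4 pos [544.046  57.433 194.156] head 106.34995499165797 j [-0.016  0.42   1.792  0.     0.93  -1.872] F [ 0.269 -0.491  0.377] M [ 0.107 -0.136 -0.003] op 0.9975315023571732
[[-0.    -0.282  0.96 ]
 [ 0.     0.96   0.282]
 [-1.     0.    -0.   ]]
```

Request:
carry_out([
  [0.04, -0.0078, -0.001],
  [0.04, 0, 0],
  [0.014, 0, 0],
  [0.006, 0, 0],
  [0, 0, 0],
], grip=[-1, -1, -1, -1, -1], turn=[0, 0, 0, 0, 0])

```text
t: 8.9
eef_pos: [545.1, 52.6, 144.3]
tcp_rot: [-1.366, 1.571, -1.079]
ft_force: [-0.3, 0.2, -0.4]
opening: 1.002
```

Nothing touched on the way down. Closing the gripper.

Request:
carry_out([
  [0, 0, 0],
  [0, 0, 0],
  [0, 0, 0],
  [0, 0, 0],
  [0, 0, 0],
], grip=[0.6, 0.7, 0.8, 0.9, 1], turn=[0, 0, 0, 0, 0])

```text
t: 9.4
eef_pos: [545.1, 52.6, 144.3]
tcp_rot: [-0.511, 1.57, -0.222]
ft_force: [-0.3, -0.2, 0.8]
opening: 0.639
```

Request:
carry_out([
  [0, 0, 0],
  [0, 0, 0],
  [0, 0, 0],
  [0, 0, 0],
  [0, 0, 0],
], grip=[1, 1, 1, 1, 1], turn=[0, 0, 0, 0, 0])

```text
t: 9.9
eef_pos: [545.0, 52.6, 144.1]
tcp_rot: [-1.314, 1.571, -1.026]
ft_force: [-0.4, -0.2, -0.1]
opening: 0.215
```

```bash
python3 -c "
from h import *
st()"
```

```text
t 9.9 pos [545.034  52.62  144.126] head 106.5275196386221 j [-0.024  0.486  1.841 -0.     0.814 -1.884] F [-0.403 -0.172 -0.139] M [ 0.162 -0.078 -0.013] op 0.21462470041357382
[[ 0.    -0.284  0.959]
 [-0.     0.959  0.284]
 [-1.    -0.     0.   ]]
```

Request:
carry_out([
  [0, 0, 0],
  [0, 0, 0],
  [0, 0, 0],
  [0, 0, 0],
  [0, 0, 0],
], grip=[1, 1, 1, 1, 1], turn=[0, 0, 0, 0, 0])

```text
t: 10.4
eef_pos: [544.6, 54.3, 144.1]
tcp_rot: [1.541, 1.568, 1.829]
ft_force: [-2.0, 12.9, 2.3]
opening: 0.096
```

```bash
python3 -c "
from h import *
st()"
```

```text
t 10.4 pos [544.636  54.293 144.123] head 106.49996739850579 j [-0.022  0.486  1.841  0.003  0.815 -1.883] F [-1.963 12.906  2.252] M [ 2.602  0.127 -0.035] op 0.09611357246283635
[[-0.001 -0.284  0.959]
 [ 0.002  0.959  0.284]
 [-1.     0.002  0.   ]]
```

Request:
carry_out([
  [0, 0.0017, 0],
  [0, 0.0017, 0],
  [0, 0, 0],
  [0, 0, 0],
  [0, 0, 0],
], grip=[1, 1, 1, 1, 1], turn=[0, 0, 0, 0, 0])

```text
t: 10.9
eef_pos: [544.6, 54.6, 144.1]
tcp_rot: [1.16, 1.57, 1.448]
ft_force: [-0.8, 6.3, 0.7]
opening: 0.09
```

Request:
carry_out([
  [0, 0, 0],
  [0, 0, 0],
  [0, 0, 0],
  [0, 0, 0],
  [0, 0, 0],
], grip=[1, 1, 1, 1, 1], turn=[0.03, 0.03, 0.0317, 0, 0])

```text
t: 11.4
eef_pos: [544.5, 54.9, 144.1]
tcp_rot: [1.58, 1.57, 1.58]
ft_force: [0.5, 7.8, 1.4]
opening: 0.093
```

```bash
python3 -c "
from h import *
st()"
```

```text
t 11.4 pos [544.509  54.859 144.123] head 89.99135678248658 j [-0.021  0.486  1.842  0.001  0.814 -1.592] F [0.465 7.837 1.352] M [ 1.588 -0.152 -0.034] op 0.09252076815107213
[[-0.     0.     1.   ]
 [ 0.001  1.    -0.   ]
 [-1.     0.001 -0.   ]]
```

Request:
carry_out([
  [0.002, 0.0024, 0],
  [0.002, 0, 0],
  [0.002, 0, 0],
  [0.002, 0, 0],
  [0, 0, 0],
], grip=[1, 1, 1, 1, 1], turn=[0, 0, 0, 0, 0])

```text
t: 11.9
eef_pos: [544.5, 55.1, 140.3]
tcp_rot: [-1.42, 1.57, -1.42]
ft_force: [-2.2, 0.6, 6.8]
opening: 0.092
```

```bash
python3 -c "
from h import *
st()"
```

```text
t 11.9 pos [544.512  55.149 140.327] head 90.01813366733654 j [-0.02   0.491  1.845 -0.001  0.805 -1.59 ] F [-2.239  0.61   6.821] M [ 0.132  0.244 -0.026] op 0.09168520739360576
[[ 0. -0.  1.]
 [-0.  1.  0.]
 [-1. -0.  0.]]
```

Request:
carry_out([
  [0.002, 0, 0],
  [0.002, 0, 0],
  [0, 0, 0],
  [0, 0, 0],
], grip=[1, 1, 1, 1], turn=[0, 0, 0, 0])

```text
t: 12.3
eef_pos: [544.5, 55.2, 138.5]
tcp_rot: [-1.372, 1.57, -1.371]
ft_force: [-2.0, 0.2, 6.8]
opening: 0.091
```

Request:
carry_out([
  [0.002, 0, 0],
  [0.002, 0, 0],
  [0, 0, 0],
  [0, 0, 0],
], grip=[1, 1, 1, 1], turn=[0, 0, 0, 0])

```text
t: 12.7
eef_pos: [544.5, 55.2, 136.6]
tcp_rot: [-1.223, 1.57, -1.222]
ft_force: [-3.1, 0.2, 7.4]
opening: 0.092
```

Request:
carry_out([
  [0.002, 0, -0.0008],
  [0.002, 0, 0],
  [0, 0, 0],
  [0, 0, 0],
], grip=[1, 1, 1, 1], turn=[0, 0, 0, 0])

```text
t: 13.1
eef_pos: [544.4, 55.2, 134.7]
tcp_rot: [-0.355, 1.57, -0.355]
ft_force: [-2.4, 0.0, 9.7]
opening: 0.094
```

Request:
carry_out([
  [0.002, 0, 0],
  [0.002, 0, 0],
  [0, 0, 0],
  [0, 0, 0],
], grip=[1, 1, 1, 1], turn=[0, 0, 0, 0])

```text
t: 13.5
eef_pos: [544.4, 55.2, 132.8]
tcp_rot: [-0.359, 1.57, -0.358]
ft_force: [-2.7, 0.4, 9.9]
opening: 0.093
```

```bash
python3 -c "
from h import *
st()"
```

```text
t 13.5 pos [544.376  55.177 132.775] head 90.02104114171591 j [-0.02   0.502  1.853 -0.001  0.786 -1.59 ] F [-2.747  0.396  9.927] M [0.192 0.096 0.047] op 0.09273073572532238
[[ 0.001 -0.     1.   ]
 [-0.     1.     0.   ]
 [-1.    -0.     0.001]]
```

Request:
carry_out([
  [0.002, 0, 0],
  [0, 0, 0],
  [0, 0, 0],
], grip=[1, 1, 1], turn=[0, 0, 0])

```text
t: 13.8
eef_pos: [544.4, 55.2, 131.8]
tcp_rot: [-0.34, 1.57, -0.34]
ft_force: [-3.3, 0.9, 10.3]
opening: 0.093
```

Request:
carry_out([
  [0.002, 0, 0],
  [0, 0, 0],
  [0, 0, 0],
], grip=[1, 1, 1], turn=[0, 0, 0])

```text
t: 14.1
eef_pos: [544.4, 55.2, 130.9]
tcp_rot: [-0.349, 1.57, -0.349]
ft_force: [-3.4, 0.4, 11.7]
opening: 0.091
```

Request:
carry_out([
  [0.002, 0, 0],
  [0, 0, 0],
  [0, 0, 0],
], grip=[1, 1, 1], turn=[0, 0, 0])

```text
t: 14.4
eef_pos: [544.4, 55.2, 129.9]
tcp_rot: [-0.33, 1.57, -0.329]
ft_force: [-3.7, 1.2, 10.3]
opening: 0.094
```

Request:
carry_out([
  [0.002, 0, 0],
  [0, 0, 0],
  [0, 0, 0],
], grip=[1, 1, 1], turn=[0, 0, 0])

```text
t: 14.7
eef_pos: [544.4, 55.2, 128.9]
tcp_rot: [-0.321, 1.57, -0.321]
ft_force: [-4.0, 0.2, 10.9]
opening: 0.092
```

Request:
carry_out([
  [0.0014, 0, 0],
  [0, 0, 0],
  [0, 0, 0],
], grip=[1, 1, 1], turn=[0, 0, 0])

```text
t: 15.0
eef_pos: [544.4, 55.2, 128.3]
tcp_rot: [-0.305, 1.569, -0.305]
ft_force: [-3.4, 1.3, 12.0]
opening: 0.095
```

Request:
carry_out([
  [0.0014, 0, 0],
  [0, 0, 0],
  [0, 0, 0],
], grip=[1, 1, 1], turn=[0, 0, 0])

```text
t: 15.3
eef_pos: [544.4, 55.2, 127.6]
tcp_rot: [-0.315, 1.569, -0.315]
ft_force: [-3.7, 0.1, 11.8]
opening: 0.095
```

Request:
carry_out([
  [0.0014, 0, 0],
  [0, 0, 0],
  [0, 0, 0],
], grip=[1, 1, 1], turn=[0, 0, 0])

```text
t: 15.6
eef_pos: [544.4, 55.2, 127.2]
tcp_rot: [-0.275, 1.569, -0.274]
ft_force: [-4.7, 1.6, 14.8]
opening: 0.091
```

Request:
carry_out([
  [0.0014, 0, 0],
  [0, 0, 0],
  [0, 0, 0],
], grip=[1, 1, 1], turn=[0, 0, 0])

```text
t: 15.9
eef_pos: [544.4, 55.2, 127.2]
tcp_rot: [-0.211, 1.569, -0.21]
ft_force: [-7.1, 1.1, 24.5]
opening: 0.094
```

Request:
carry_out([
  [-0.002, 0, 0],
  [0, 0, 0],
  [0, 0, 0],
], grip=[1, 1, 1], turn=[0, 0, 0])

```text
t: 16.2
eef_pos: [544.4, 55.2, 127.3]
tcp_rot: [-0.286, 1.569, -0.286]
ft_force: [-3.5, 0.5, 12.9]
opening: 0.091
```

```bash
python3 -c "
from h import *
st()"
```

```text
t 16.2 pos [544.374  55.178 127.301] head 90.02117646306827 j [-0.02   0.509  1.857 -0.001  0.773 -1.59 ] F [-3.548  0.502 12.859] M [0.192 0.247 0.032] op 0.09119286140402005
[[ 0.001 -0.     1.   ]
 [-0.     1.     0.   ]
 [-1.    -0.     0.001]]
```

Just clear of the floor, in the free-turning zone. I'll try a few degrees and read the moment.

Request:
carry_out([
  [0, 0, 0],
  [0, 0, 0],
  [0, 0, 0],
  [0, 0, 0],
], grip=[1, 1, 1, 1], turn=[0.025, 0.025, 0.025, 0])

```text
t: 16.6
eef_pos: [544.4, 55.4, 127.3]
tcp_rot: [0.178, 1.569, -0.06]
ft_force: [-2.9, 2.1, 12.2]
opening: 0.09
```

```bash
python3 -c "
from h import *
st()"
```

```text
t 16.6 pos [544.424  55.397 127.273] head 76.35853717081308 j [-0.019  0.509  1.857 -0.     0.773 -1.352] F [-2.933  2.116 12.217] M [0.494 0.229 0.011] op 0.09004959514112228
[[ 0.001  0.236  0.972]
 [-0.     0.972 -0.236]
 [-1.     0.     0.001]]
```

Request:
carry_out([
  [0, 0, 0],
  [0, 0, 0],
  [0, 0, 0],
  [0, 0, 0],
  [0, 0, 0],
], grip=[1, 1, 1, 1, 1], turn=[0.03, 0.03, 0.03, 0.03, 0.03])

```text
t: 17.1
eef_pos: [544.6, 55.7, 127.3]
tcp_rot: [0.891, 1.569, 0.18]
ft_force: [-2.0, 5.6, 13.2]
opening: 0.091
```

```bash
python3 -c "
from h import *
st()"
```

```text
t 17.1 pos [544.625  55.722 127.315] head 49.29328160205517 j [-0.019  0.509  1.857  0.001  0.773 -0.88 ] F [-1.988  5.632 13.242] M [0.929 0.092 0.064] op 0.09125451953221099
[[ 0.002  0.652  0.758]
 [ 0.     0.758 -0.652]
 [-1.     0.002  0.001]]
```

Request:
carry_out([
  [0, 0.0009, -0.0008],
  [0, 0, 0],
  [0, 0, 0],
  [0, 0, 0],
  [0, 0, 0],
], grip=[1, 1, 1, 1, 1], turn=[0.03, 0.03, 0.03, 0.03, 0.03])

```text
t: 17.6
eef_pos: [545.0, 56.1, 127.4]
tcp_rot: [1.173, 1.568, -0.008]
ft_force: [-0.6, 3.6, 12.4]
opening: 0.094
```

Request:
carry_out([
  [0, 0, 0],
  [0, 0, 0],
  [0, 0, 0],
  [0, 0, 0],
  [0, 0, 0],
], grip=[1, 1, 1, 1, 1], turn=[0.03, 0.03, 0.03, 0.03, 0])

```text
t: 18.1
eef_pos: [545.4, 56.2, 127.5]
tcp_rot: [1.582, 1.567, 0.023]
ft_force: [1.4, 4.1, 11.4]
opening: 0.091
```

```bash
python3 -c "
from h import *
st()"
```

```text
t 18.1 pos [545.355  56.152 127.531] head 0.7272447469543936 j [-0.018  0.51   1.856  0.     0.772 -0.031] F [ 1.378  4.099 11.361] M [ 0.546 -0.201 -0.04 ] op 0.0906721463311855
[[ 0.004  1.     0.013]
 [ 0.     0.013 -1.   ]
 [-1.     0.004 -0.   ]]
```

Request:
carry_out([
  [-0.002, 0, 0],
  [-0.002, 0, 0],
  [-0.002, 0, 0],
  [-0.002, 0, 0],
  [0, 0, 0],
], grip=[1, 1, 1, 1, 1], turn=[0.004, 0, 0, 0, 0])

```text
t: 18.6
eef_pos: [545.3, 56.2, 131.5]
tcp_rot: [1.59, 1.567, 0.022]
ft_force: [2.2, 5.6, 9.8]
opening: 0.094
```

Request:
carry_out([
  [-0.001, 0, 0],
  [-0.001, 0, 0],
  [0, 0, 0],
], grip=[1, 1, 1], turn=[0, 0, 0])

```text
t: 18.9
eef_pos: [545.3, 56.2, 131.8]
tcp_rot: [1.608, 1.568, 0.041]
ft_force: [4.2, 5.2, 2.9]
opening: 0.097
```

```bash
python3 -c "
from h import *
st()"
```

```text
t 18.9 pos [545.307  56.178 131.788] head 0.19473611958836892 j [-0.018  0.504  1.852  0.     0.783 -0.022] F [4.186 5.192 2.948] M [ 0.522 -0.724 -0.002] op 0.09689854860566115
[[ 0.003  1.     0.003]
 [ 0.     0.003 -1.   ]
 [-1.     0.003 -0.   ]]
```

The force fell within 0.3 mm, 4.5 mm above the floor, so the catch has taken the stud. Releasing and rising.

Request:
carry_out([
  [0, 0, 0],
  [0, 0, 0],
  [0, 0, 0],
  [0, 0, 0],
  [0, 0, 0],
], grip=[0.6, 0.4, 0, -0.5, -1], turn=[0, 0, 0, 0, 0])

```text
t: 19.4
eef_pos: [544.1, 56.0, 131.1]
tcp_rot: [-0.994, 1.571, -2.561]
ft_force: [0.5, 0.5, -0.8]
opening: 0.457
```

Request:
carry_out([
  [0, 0, 0],
  [0, 0, 0],
  [-0.04, 0, 0],
  [-0.06, 0, 0],
  [-0.08, 0, 0],
], grip=[-1, -1, -1, -1, -1], turn=[0, 0, 0, 0, 0])

```text
t: 19.9
eef_pos: [543.5, 56.0, 221.2]
tcp_rot: [-1.563, 1.568, -3.13]
ft_force: [0.4, 0.4, -0.5]
opening: 0.88
```

Request:
carry_out([
  [0, 0, 0.08],
  [0, 0, 0.1],
  [0, 0, 0.1],
  [0, 0, 0.1],
  [0, 0, 0.08],
], grip=[-1, -1, -1, -1, -1], turn=[0, 0, 0, 0, 0])

```text
t: 20.4
eef_pos: [544.6, -176.5, 221.4]
tcp_rot: [0.645, 1.57, -0.923]
ft_force: [-0.1, 0.4, -0.3]
opening: 0.999
```

```bash
python3 - <<'E'
from h import *
st()
a=cams.read_camera("top");b=cams.read_camera("scene")
cv2.imwrite("pics/m3.png",np.hstack([cv2.resize(a[140:220,220:290],(400,457),interpolation=2),cv2.resize(b[140:220,200:270],(400,457),interpolation=2)]))
E
```

```text
t 20.4 pos [ 544.618 -176.471  221.372] head 0.1608963533985067 j [-0.429  0.424  1.699 -0.     1.018 -0.431] F [-0.136  0.449 -0.336] M [-0.017 -0.15  -0.043] op 0.9991917413569583
[[ 0.     1.     0.003]
 [-0.     0.003 -1.   ]
 [-1.     0.     0.   ]]
```

View pics/m3.png

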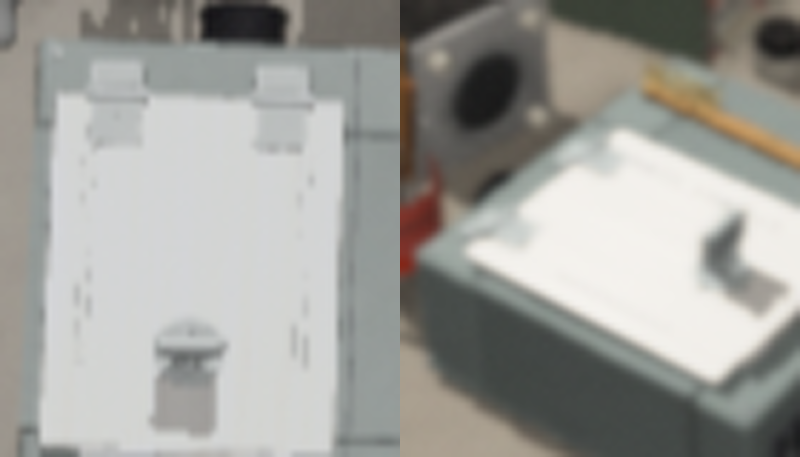

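The wing lies straight across the hatch, from about (155,348) to (225,348) in the left crop. It sits lower than before, the hatch is flat, and the brush hasn't moved. Handing in.

```bash
python3 -c "
from cell import env
print(env.job_done())"
```

```text
the job is handed in; nothing more can be done
None
```

The hatch is shut and held by the stud, and I handed the job in at about 20.5 s of the 70 s allowed. The system gives no verdict, so this rests on my own checks.

- **Hatch:** I swung it down with the open fingers straddling the stud until I felt the gasket, at about 3 N.
- **Alignment:** The wing stood about 17° off the slot. I gripped it at that angle and turned it into line.
- **Pressing:** The stud bottomed after about 14 mm. Force went from about 12 N to a peak reading of 24.5 N, so I estimate about 12 N on the receptacle (limit 20 N). I backed off 1 mm before turning.
- **Turning:** The quarter turn clockwise met almost no resistance and ended within 1° of square across.
- **Catch:** Letting the stud rise 4.5 mm, the upward force dropped from 9.8 N to 2.9 N within 0.3 mm, which indicates the catch had taken it.

After letting go, the last pictures show the wing straight across and lower than before, the hatch flat and the brush in place. The gripper was clear, with the force reading near zero. I did not measure the final hatch angle or press depth directly, nor check the other bystanders in those last pictures; the arm only passed well above them. No check failed or disagreed. The only correction was a sideways pull of up to 13 N while gripping, because I first placed the stud about 2 mm off; I moved over to relieve it.

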